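# Collect the guests' tea cups into the rack in seating order

### The arm

A 6-joint arm with a two-finger parallel gripper is mounted at the origin on the work surface. World frame = base frame: x ahead of the robot, y to its left, z up, the work surface at z = 0. Lengths are in m, angles in rad, forces in N, time in s.
With the tool pointing down it reaches from about 0.275 to 0.875 m from the base axis. Payload 12.5 kg.
Tool frame: the origin (TCP) lies at the very end of the fingers, on their centre line; the grasp point (between the pads) lies 19 mm behind it; x points along the fingers, y is the direction in which the jaws open and shut, and the axes are right-handed (so a half turn about x gives the same grasp; the last joint's range is limited). The gripper opens to 85 mm and grips with 20 to 120 N. Pads are 22 mm wide; open, the fingers measure 114 mm over their backs; the gripper's body (76 mm by 85 mm) begins 54 mm behind the grasp point. The pads swing forward as they close: fully open they stand 13 mm farther back than shut.
Start: joints at [1.116, 0.351, 1.652, -0, 1.139, -0.085], TCP at [0.199, 0.513, 0.196] pointing down, gripper open.
Joint ranges: [-2.75, 2.75], [-0.79, 2.1], [0.01, 2.65], [-1.57, 4.71], [0.07, 3.14], [-2.87, 2.87]. Speed limits (rad/s): [2.22, 2.22, 2.79, 3.14, 3.14, 3.14].

### API

Orientations are given as a 3x3 rotation matrix whose columns are the frame's x, y, z axes.
In Python, from bench import manip gives the robot as it stands. Calls block until the motion is done:
- manip.move_ptp(position, orientation): joint-space move of the TCP to a pose.
- manip.move_l(position, attitude=None, max_speed=0.15): straight line of the TCP; attitude=None keeps the orientation; max_speed is the mean speed in m/s.
- manip.move_j(angles): joint-space move.
- manip.set_gripper(opening, effort=None): opening from 0.0 (shut) to 1.0 (fully open); effort is the grip in N (None keeps the last); returns when the fingers have stopped.
- manip.dwell(seconds).
- manip.inverse_kinematics(position, orientation): joint angles nearest the present ones, or None.
- manip.grab_frame(name): name is "scene" or "top" or "wrist"; returns (picture, depth): 400x640x3 uint8, red, green, blue; 400x640 float32, m along the optical axis (not along the pixel's ray), 0 where there is no reading.
- manip.get_calibration(name): a dict with "camera_matrix" (3x3 intrinsics, pixels), "k1" (the pictures are not rectified: a ray, as slopes to the right and down, at radius r is drawn at 1 + k1 r^2 times it, then the intrinsics apply), "R" (3x3) and "t" (3): a world point X has camera coordinates R X + t. Camera axes: x right, y down, z forward; pixel columns grow to the right and rows downward; lengths in m; the calibration is good to about 2 mm. A picture is of the moment at which its call begins: read the wrist's pose just before it. get_calibration takes no time and is no camera call; for the wrist camera it gives the pose at the moment of the call.
A pose or a line that the arm cannot do raises manip.Unreachable and nothing moves.
- manip.sign_off(): hands the job in, once; it reports no verdict.
Trained networks look in the newest picture that a camera, given by its name, has taken for a name from the list of things; names that differ only in an ending like _2 or _b are one class to them, and where a whole thing is asked for, a point or a joint stands for the part that bears it (a point fixed in the world has none). Each returns a list of dicts, best first, with "confidence" (0 to 1); they miss things now and then, are a little off and sometimes report something else, mostly with a low value. They report only what shows in the picture. A call takes as long as a camera call.
- manip.look_for(camera, name): "at" ([x, y, z] in m, in world coordinates, good to about 4 mm: the middle of the surface that is visible of it).
Readings, each from a call of its own:
- manip.current_time(): time.
- manip.current_qpos(): joint angles.
- manip.current_joint_vel(): joint speeds.
- manip.current_joint_torque(): joint torques, N m.
- manip.current_ee_pos(): TCP position.
- manip.current_tcp_rot(): TCP orientation.
- manip.current_force(): force on the tool from outside, world axes, zero at the start.
- manip.current_ft_torque(): the same for the moment, N m.
- manip.current_grip_width(): opening from 0.0 (shut) to 1.0 (fully open).
Only numpy, scipy, OpenCV 4.12 (cv2) and the standard library are available. Lean on these libraries where they do the work, as an engineer would, in place of code of your own. Each camera call takes 0.05 s, during which the arm holds its last target. There are 200 camera calls.

### The job

The four tea cups on the black tray stand in the order in which the guests are seated: move them into the oak cup rack in that same order from left to right, one cup to a bay, so that each guest gets his own cup back after the refill. Keep the cups upright, set each one down gently near the middle of its bay without dropping it, and leave the glass pitcher by the rack where it stands.

Things in the scene. Friction and masses are not known exactly. Their poses are not given: they have to be found in the camera images.
- cup_white_center (a point): the white porcelain tea cup: loose, handleless, open on top, 56 mm outside diameter (4 mm wall) from 24 mm above its underside up to the rim, narrowing below to a 38 mm foot, 72 mm tall, 0.1 to 0.2 kg. The point is on its axis, half-way up (36 mm above the underside); z up, its yaw means nothing. At the start its underside is 13 mm above the table.
- cup_blue_center (a point): the cobalt-blue glazed tea cup: loose, handleless, open on top, 56 mm outside diameter (4 mm wall) from 24 mm above its underside up to the rim, narrowing below to a 38 mm foot, 72 mm tall, 0.1 to 0.2 kg. The point is on its axis, half-way up (36 mm above the underside); z up, its yaw means nothing. At the start its underside is 13 mm above the table.
- cup_green_center (a point): the moss-green glazed tea cup: loose, handleless, open on top, 56 mm outside diameter (4 mm wall) from 24 mm above its underside up to the rim, narrowing below to a 38 mm foot, 72 mm tall, 0.1 to 0.2 kg. The point is on its axis, half-way up (36 mm above the underside); z up, its yaw means nothing. At the start its underside is 13 mm above the table.
- cup_rust_center (a point): the rust-red-brown glazed tea cup: loose, handleless, open on top, 56 mm outside diameter (4 mm wall) from 24 mm above its underside up to the rim, narrowing below to a 38 mm foot, 72 mm tall, 0.1 to 0.2 kg. The point is on its axis, half-way up (36 mm above the underside); z up, its yaw means nothing. At the start its underside is 13 mm above the table.
- saucer_white: the wooden saucer under the white cup at the start: fixed, 78 mm across, 7 mm thick, flat top. Origin: centre of its underside, 6 mm above the table, on the fixed black tray (100 x 350 mm, lip 11 mm high). The four saucers are alike, in a row along their common y, 84 mm apart; +y is to the robot's left (turned by less than 17 degrees).
- saucer_blue: the wooden saucer under the blue cup at the start: fixed, 78 mm across, 7 mm thick, flat top. Origin: centre of its underside, 6 mm above the table, on the fixed black tray (100 x 350 mm, lip 11 mm high). The four saucers are alike, in a row along their common y, 84 mm apart; +y is to the robot's left (turned by less than 17 degrees).
- saucer_green: the wooden saucer under the green cup at the start: fixed, 78 mm across, 7 mm thick, flat top. Origin: centre of its underside, 6 mm above the table, on the fixed black tray (100 x 350 mm, lip 11 mm high). The four saucers are alike, in a row along their common y, 84 mm apart; +y is to the robot's left (turned by less than 17 degrees).
- saucer_rust: the wooden saucer under the rust cup at the start: fixed, 78 mm across, 7 mm thick, flat top. Origin: centre of its underside, 6 mm above the table, on the fixed black tray (100 x 350 mm, lip 11 mm high). The four saucers are alike, in a row along their common y, 84 mm apart; +y is to the robot's left (turned by less than 17 degrees).
- rack: oak cup rack, fixed, 84 (x) by 328 mm (y). Origin: centre of its underside, on the table; +y to the robot's left (turned under 17 degrees). Four bays, centres at x 0, y +117, +39, -39, -117 mm, each 66 (x) by 72 mm (y) inside, floor 6 mm above the table; rails and dividers 6 mm thick, 13 mm high; end boards at y +-160 mm, 36 mm high. A cup in a bay has its half-way point 42 mm above the table.
- pitcher_center (a point): the clear glass pitcher, loose, a bystander standing beyond the rack's row, 110 to 125 mm from its middle line: 68 mm in diameter, 85 mm tall, with a small handle reaching 56 mm from its axis. The point is on its axis, 42 mm above its underside. It is to be left alone.

How it is judged:
By the outcome, as a careful person would: the job done as asked, in the order asked, and still so for the second after the job is handed in, with the robot touching nothing.
It also fails if it takes over 99 s, if anything falls off the work surface, if the arm or the gripper's body presses on something with over 40 N, if the wrist force passes 120 N, or if a joint passes its speed limit or range.

## Working session

There is one attempt and no reset: what is moved stays moved. The work goes in short steps, each a Python script; the robot and the scene stay as the last script left them, time stands still between calls to the robot, and variables do not carry over. Pictures are saved under pics/ and viewed, about 12 in all and at most 16, crops included, and the job is handed in when it is done.

```bash
mkdir -p pics
python3 - <<'E'
from bench import manip
import cv2,numpy as np
for c in("top","scene"):
    p,d=manip.grab_frame(c); cv2.imwrite(f"pics/{c}0.png",p[:,:,::-1]); np.savez(f"{c}0.npz",p=p,d=d)
    for n in["cup_white_center","cup_blue_center","cup_green_center","cup_rust_center","saucer_white","saucer_blue","saucer_green","saucer_rust","rack","pitcher_center"]:
        print(c,n,[(np.round(r["at"],3),round(r["confidence"],2)) for r in manip.look_for(c,n)[:3]])
    k=manip.get_calibration(c); print(k["camera_matrix"],k["k1"],-k["R"].T@k["t"],k["R"])
print(manip.current_time(),manip.current_tcp_rot())
E
```

```text
top cup_white_center [(array([ 0.536, -0.164,  0.036]), 0.78)]
top cup_blue_center [(array([ 0.547, -0.336,  0.051]), 0.66)]
top cup_green_center [(array([ 0.541, -0.245,  0.047]), 0.64), (array([ 0.538, -0.163,  0.034]), 0.33)]
top cup_rust_center [(array([ 0.534, -0.078,  0.027]), 0.85)]
top saucer_white [(array([ 0.542, -0.138,  0.016]), 0.79), (array([0.513, 0.204, 0.003]), 0.54)]
top saucer_blue [(array([ 0.554, -0.311,  0.015]), 0.73), (array([ 0.533, -0.081,  0.028]), 0.53)]
top saucer_green []
top saucer_rust [(array([ 0.541, -0.069,  0.014]), 0.62)]
top rack [(array([0.511, 0.205, 0.006]), 0.83)]
top pitcher_center [(array([0.636, 0.197, 0.043]), 0.91)]
[[475.09850702   0.         318.01861235]
 [  0.         475.09850702 204.63824963]
 [  0.           0.           1.        ]] -0.10183698790079897 [0.5182221  0.01133295 1.18491085] [[-0.01351667 -0.99983619  0.01203708]
 [-0.99804124  0.01275507 -0.06124539]
 [ 0.06108182 -0.01284134 -0.99805015]]
scene cup_white_center [(array([ 0.552, -0.162,  0.061]), 0.92)]
scene cup_blue_center [(array([ 0.555, -0.329,  0.06 ]), 0.92)]
[... 280 characters left out ...]
]), 0.81)]
scene saucer_green [(array([ 0.564, -0.234,  0.012]), 0.85)]
scene saucer_rust [(array([ 0.554, -0.071,  0.014]), 0.78)]
scene rack [(array([0.515, 0.211, 0.007]), 0.69)]
scene pitcher_center [(array([0.637, 0.193, 0.054]), 0.59)]
[[502.53381992   0.         308.32124594]
 [  0.         502.53381992 197.03276404]
 [  0.           0.           1.        ]] -0.03353127203281363 [1.24451006 0.11811354 0.84998057] [[-0.14208162  0.98982719 -0.00741317]
 [ 0.7512588   0.10295455 -0.65192835]
 [-0.64453318 -0.09819624 -0.75824434]]
1.1 [[ 7.05426090e-07  3.61444033e-01  9.32393807e-01]
 [ 1.23713227e-07  9.32393807e-01 -3.61444033e-01]
 [-1.00000000e+00  3.70321497e-07  6.13019510e-07]]
```

View pics/top0.png

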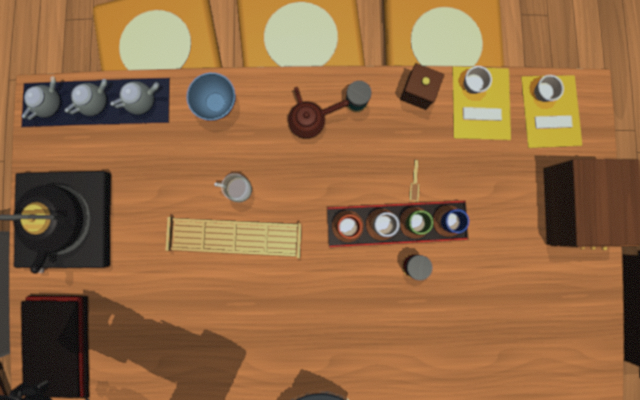

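View pics/scene0.png

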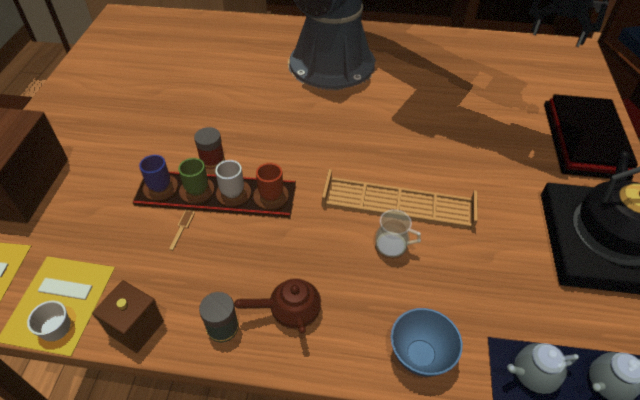

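```bash
cat > geo.py <<'E'
import numpy as np,cv2
from scipy.optimize import least_squares
def cloud(d,k):
    v,u=np.mgrid[:d.shape[0],:d.shape[1]]
    pts=np.stack([u.ravel(),v.ravel()],1).astype(float)[:,None]
    n=cv2.undistortPoints(pts,k["camera_matrix"],np.array([k["k1"],0,0,0.]))[:,0]
    P=np.c_[n,np.ones(len(n))]*d.ravel()[:,None]
    return ((P-k["t"])@k["R"]).reshape(*d.shape,3)   # R^T(P-t)
def circ(P,r):
    f=lambda c:np.hypot(P[:,0]-c[0],P[:,1]-c[1])-r
    s=least_squares(f,P[:,:2].mean(0),loss="soft_l1",f_scale=.002); return s.x,np.abs(s.fun).mean()
E
python3 - <<'E'
from bench import manip
from geo import *
near=dict(rust=(.545,-.075),white=(.55,-.16),green=(.55,-.243),blue=(.555,-.332))
for c in("top","scene"):
    z=np.load(c+"0.npz");W=cloud(z["d"],manip.get_calibration(c));W[z["d"]==0]=9
    Q=W.reshape(-1,3)
    print(c,"table z",np.median(Q[(abs(Q[:,0]-.4)<.02)&(abs(Q[:,1]-.1)<.1)&(Q[:,2]<.03),2]))
    for n,p in near.items():
        M=(np.hypot(Q[:,0]-p[0],Q[:,1]-p[1])<.045)
        S=Q[M&(Q[:,2]>.078)&(Q[:,2]<.095)]
        print(n,len(S),Q[M][:,2].max().round(3),circ(S,.026) if len(S)>5 else "")
    # caddy
    M=(abs(Q[:,0]-.42)<.06)&(abs(Q[:,1]+.23)<.07)&(Q[:,2]>.02);S=Q[M]
    print("caddy",S.min(0) if len(S) else 0,S.max(0) if len(S) else 0)
    M=(abs(Q[:,0]-.64)<.07)&(abs(Q[:,1]-.2)<.09)&(Q[:,2]>.02);S=Q[M]
    print("pitcher",len(S),S.min(0),S.max(0))
    M=(abs(Q[:,0]-.51)<.05)&(abs(Q[:,1]-.205)<.2)&(Q[:,2]>.02)&(Q[:,2]<.045);S=Q[M]
    print("endboards",[(len(s),s.mean(0).round(4),s.min(0).round(3),s.max(0).round(3)) for s in(S[S[:,1]>.2],S[S[:,1]<.2])])
    M=(abs(W[...,0]-.51)<.08)&(abs(W[...,1]-.205)<.2)
    hsv=cv2.cvtColor(z["p"],cv2.COLOR_RGB2HSV)
    v,u=np.where(M);print(u.min(),u.max(),v.min(),v.max())
    cv2.imwrite(f"pics/crop_{c}.png",cv2.resize(z["p"][v.min():v.max(),u.min():u.max(),::-1],None,fx=4,fy=4,interpolation=cv2.INTER_CUBIC)[:600,:800])
E
```

```text
top table z -8.345174938448209e-05
rust 121 0.092 (array([ 0.53465668, -0.07451297]), np.float64(0.0012710530350836871))
white 130 0.09 (array([ 0.53827767, -0.16063753]), np.float64(0.0010962595892865092))
green 139 0.09 (array([ 0.54213679, -0.24146038]), np.float64(0.0010476301876868384))
blue 137 0.091 (array([ 0.54371659, -0.32827343]), np.float64(0.0011504597256411537))
caddy [ 0.40647546 -0.26860434  0.02072928] [ 0.46517868 -0.20815713  0.08649288]
pitcher 430 [0.59754957 0.15832174 0.02202759] [0.6622095  0.24272677 0.09021402]
endboards [(161, array([0.5194, 0.3629, 0.033 ]), array([0.48 , 0.302, 0.02 ]), array([0.558, 0.371, 0.043])), (125, array([0.5043, 0.0447, 0.0349]), array([0.463, 0.038, 0.021]), array([0.547, 0.178, 0.041]))]
155 315 205 270
scene table z -0.001574226556036552
rust 180 0.087 (array([ 0.53725762, -0.07295417]), np.float64(0.001321079662658313))
white 181 0.087 (array([ 0.54083035, -0.15974536]), np.float64(0.0013096267048803587))
green 189 0.087 (array([ 0.54451868, -0.2403797 ]), np.float64(0.0013567480575348272))
blue 191 0.087 (array([ 0.54624247, -0.32798765]), np.float64(0.0013476489736202726))
caddy [ 0.40914882 -0.26654558  0.0201605 ] [ 0.46957377 -0.20664195  0.08409826]
pitcher 1322 [0.59964568 0.16121431 0.0200032 ] [0.66662138 0.24724324 0.08778307]
endboards [(145, array([0.5243, 0.3635, 0.0321]), array([0.484, 0.359, 0.02 ]), array([0.56 , 0.37 , 0.039])), (139, array([0.5114, 0.0469, 0.0324]), array([0.464, 0.041, 0.02 ]), array([0.55 , 0.053, 0.039]))]
303 492 168 241
```

View pics/crop_top.png

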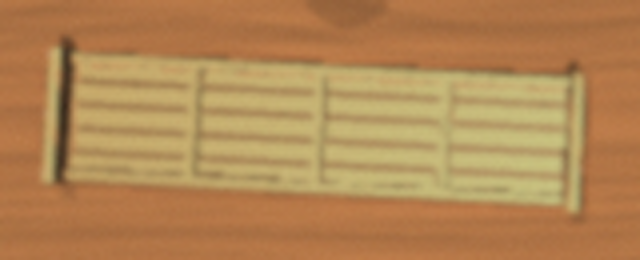

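```bash
cat >> geo.py <<'E'
def ori(th,flip=False):
    c,s=np.cos(th),np.sin(th)
    if flip:c,s=-c,-s
    return np.array([[0,c,s],[0,s,-c],[-1,0,0.]])
E
python3 - <<'E'
from bench import manip
from geo import *
t=manip.current_time()
for n,p,th in(("rack",(.50,.205,.30),-.045),("tray",(.52,-.2,.30),.036)):
    s=[manip.inverse_kinematics(np.array(p),ori(th,f)) for f in(0,1)]
    print([None if q is None else np.round(q,2) for q in s])
    f=int(s[0] is None or (s[1] is not None and abs(s[1][5])<abs(s[0][5])))
    manip.move_ptp(np.array(p),ori(th,f)); 
    k=manip.get_calibration("wrist");pic,d=manip.grab_frame("wrist")
    np.savez(f"w_{n}.npz",p=pic,d=d,K=k["camera_matrix"],k1=k["k1"],R=k["R"],t=k["t"])
    cv2.imwrite(f"pics/w_{n}.png",pic[:,:,::-1]); print(f,manip.current_time()-t,-k["R"].T@k["t"],k["R"][2])
E
```

```text
[array([ 0.3 ,  0.25,  1.54, -0.  ,  1.36,  0.35]), array([ 0.3 ,  0.25,  1.54, -0.  ,  1.36, -2.79])]
0 1.6749999999999998 [0.50270395 0.28008848 0.47747885] [-0.01300777 -0.29146447 -0.95649321]
[array([-0.45,  0.28,  1.49, -0.  ,  1.37, -0.49]), array([-0.45,  0.28,  1.49, -0.  ,  1.37,  2.65])]
0 3.225 [ 0.51732189 -0.12474202  0.4777863 ] [ 0.01103134 -0.29138601 -0.95654195]
```

View pics/w_rack.png

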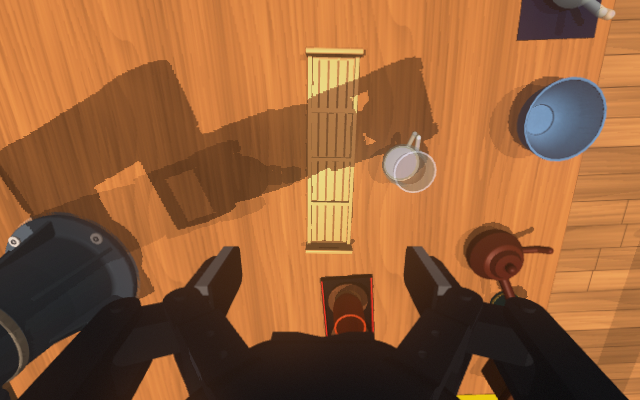

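View pics/w_tray.png

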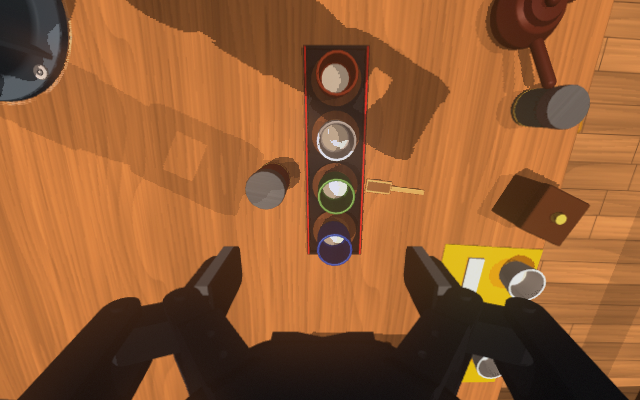

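Run:
```python
from geo import *
from bench import manip
near=dict(rust=(.537,-.075),white=(.54,-.16),green=(.543,-.241),blue=(.545,-.328))
z=np.load("w_tray.npz");k=dict(camera_matrix=z["K"],k1=float(z["k1"]),R=z["R"],t=z["t"])
Q=cloud(z["d"],k).reshape(-1,3)
for n,p in near.items():
    S=Q[(np.hypot(Q[:,0]-p[0],Q[:,1]-p[1])<.045)&(Q[:,2]>.078)&(Q[:,2]<.095)]
    print(n,len(S),circ(S,.026),np.percentile(S[:,2],90))
def rack(d,p,k,name):
    W=cloud(d,k);hsv=cv2.cvtColor(p,cv2.COLOR_RGB2HSV)
    M=(abs(W[...,0]-.512)<.08)&(abs(W[...,1]-.205)<.185)&(d>0)
    T=M&(W[...,2]>.009)&(W[...,2]<.045)   # rails, dividers, boards
    S=W[T].astype(np.float32); n=len(S)
    # model fit: endboards
    for side in(1,-1):
        E=S[(S[:,2]>.027)&(side*(S[:,1]-.205)>.14)]
        if len(E)>4:print(name,side,len(E),"ymid",np.percentile(E[:,1],[5,95]).round(4),"x",np.percentile(E[:,0],[2,98]).round(4))
    r=cv2.minAreaRect(S[:,:2]);print(name,n,"rect",r)
    a=np.radians(-2.7);
    # rails: rows in rack frame
    for a in np.radians([-2,-2.6,-3.2]):
        L=(S[:,:2]-[.512,.205])@np.array([[np.cos(a),-np.sin(a)],[np.sin(a),np.cos(a)]])
        print(np.degrees(a).round(1),[ (np.polyfit(L[m,1],L[m,0],1).round(4),m.sum()) for m in((L[:,0]>.028)&(S[:,2]<.02)&(abs(L[:,1])<.15),(L[:,0]<-.028)&(S[:,2]<.02)&(abs(L[:,1])<.15))])
z=np.load("w_rack.npz");k=dict(camera_matrix=z["K"],k1=float(z["k1"]),R=z["R"],t=z["t"]);rack(z["d"],z["p"],k,"wrist")
for c in("top","scene"):
    z=np.load(c+"0.npz");rack(z["d"],z["p"],manip.get_calibration(c),c)
```

```text
rust 444 (array([ 0.5340387, -0.0751032]), np.float64(0.001081514413070527)) 0.08614105331243939
white 366 (array([ 0.53761104, -0.16148164]), np.float64(0.0010934414527097478)) 0.08614834416181436
green 352 (array([ 0.54150206, -0.2411777 ]), np.float64(0.0010927331444377394)) 0.08599740986076376
blue 362 (array([ 0.54332684, -0.32780507]), np.float64(0.001058434661860319)) 0.08582554997786083
wrist 1 380 ymid [0.3586 0.368 ] x [0.4828 0.5627]
wrist -1 287 ymid [0.0423 0.0509] x [0.4634 0.5432]Traceback (most recent call last):
  File "<stdin>", line 24, in <module>
  File "<stdin>", line 18, in rack
cv2.error: OpenCV(4.12.0) /io/opencv/modules/imgproc/src/convhull.cpp:143: error: (-215:Assertion failed) total >= 0 && (depth == CV_32F || depth == CV_32S) in function 'convexHull'
```

Run:
```python
from geo import *
from bench import manip
def rack(d,k,name):
    W=cloud(d,k).reshape(-1,3)
    S=W[(abs(W[:,0]-.512)<.06)&(abs(W[:,1]-.205)<.175)&(W[:,2]>.009)&(W[:,2]<.045)]
    print(name,len(S),"rect",cv2.minAreaRect(np.ascontiguousarray(S[:,:2],dtype=np.float32)))
    # best pose by trimmed containment: percentile extents over yaw
    def f(a):
        L=S[:,:2]@np.array([[np.cos(a),-np.sin(a)],[np.sin(a),np.cos(a)]]); return np.percentile(L[:,0],[1,99]),np.percentile(L[:,1],[.5,99.5])
    A=np.radians(np.arange(-6,1,.25)); a=min(A,key=lambda a:np.ptp(f(a)[0])); e=f(a)
    c=np.array([[np.cos(a),-np.sin(a)],[np.sin(a),np.cos(a)]])@[np.mean(e[0]),np.mean(e[1])]
    print(np.degrees(a),np.ptp(e[0]),np.ptp(e[1]),c)
z=np.load("w_rack.npz");rack(z["d"],dict(camera_matrix=z["K"],k1=float(z["k1"]),R=z["R"],t=z["t"]),"wrist")
for c in("top","scene"): rack(np.load(c+"0.npz")["d"],manip.get_calibration(c),c)
```

```text
wrist 2847 rect ((0.5128341913223267, 0.2051253467798233), (0.32688507437705994, 0.08390270918607712), 86.50504302978516)
-3.7499999999999996 0.07856581081116226 0.3253505686672956 [0.51303138 0.20490907]
top 1421 rect ((0.5125020742416382, 0.20456179976463318), (0.33047428727149963, 0.08389689028263092), 86.58797454833984)
-3.5 0.0785132434316364 0.32847115489779943 [0.51318631 0.20384427]
scene 1269 rect ((0.5160994529724121, 0.20570921897888184), (0.3267888128757477, 0.0856127142906189), 86.65951538085938)
-3.5 0.08108227704139098 0.32580518603518294 [0.51637747 0.2057265 ]
```

```bash
cat > job.py <<'E'
from bench import manip
from geo import *
CUPS=dict(rust=(.5345,-.0748),white=(.538,-.161),green=(.542,-.2413),blue=(.5437,-.328))
C=np.array([.5132,.205]);A=np.radians(-3.45);TR=.036
BAY=dict(rust=.117,white=.039,green=-.039,blue=-.117)
ZG=.040;ZH=.135
def bay(n): return C+BAY[n]*np.array([-np.sin(A),np.cos(A)])
def L(xy,z,a=None,v=.15): manip.move_l(np.array([*xy,z]),None if a is None else ori(a),max_speed=v)
def pick(n):
    p=CUPS[n]; L(p,ZH,TR,.3); L(p,ZG,None,.1)
    manip.set_gripper(0.,30); print(n,"width",manip.current_grip_width())
    L(p,ZG+.02,None,.06); print("lift F",np.round(manip.current_force(),2))
    L(p,ZH,None,.2)
def place(n):
    b=bay(n); L(b,ZH,A,.22); L(b,ZG-.007+.012,None,.12); manip.dwell(.2); f0=manip.current_force()[2]
    z=ZG-.007+.012; print("held w",manip.current_grip_width())
    while z>ZG-.007-.004:
        z-=.001 if z<ZG-.007+.0045 else .004
        L(b,z,None,.02); f=manip.current_force()[2]
        if f-f0>1.0: break
    print("touch z-nom",round(z-ZG+.007,4),"dF",f-f0)
    manip.set_gripper(.88); L(b,ZG+.01,None,.06); L(b,ZH,None,.25)
    print(n,"t",manip.current_time())
E
python3 - <<'E'
from job import *
manip.set_gripper(.95); t=manip.current_time()
manip.move_ptp(np.array([*CUPS["rust"],ZH+.03]),ori(TR))
pick("rust"); print(manip.current_time()-t)
p,_=manip.grab_frame("scene");cv2.imwrite("pics/s1.png",p[:,:,::-1])
E
```

```text
rust width 0.6355989526672129
lift F [ 0.43 -0.05 -1.66]
3.5082999999999993
```

View pics/s1.png

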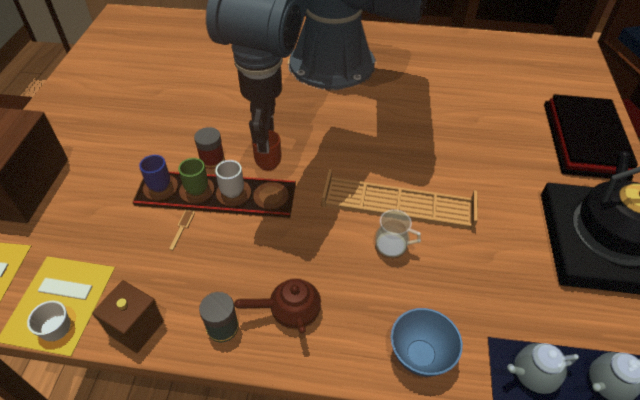

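The rust cup (about 267,150) is held upright and clear of its empty saucer. The other cups and the pitcher have not moved.

Run:
```python
from job import *
place("rust")
L((.50,.15),.30,A,.3)
k=manip.get_calibration("wrist");p,d=manip.grab_frame("wrist");cv2.imwrite("pics/w2.png",p[:,:,::-1])
Q=cloud(d,k).reshape(-1,3);b=bay("rust")
S=Q[(np.hypot(*(Q[:,:2]-b).T)<.045)&(Q[:,2]>.068)&(Q[:,2]<.09)]
print(b,len(S),circ(S,.026),np.percentile(S[:,2],90),manip.current_time())
```

```text
held w 0.641144392277882
touch z-nom 0.001 dF 2.792091411050618
rust t 13.8583
[0.52024077 0.32178796] 585 (array([0.51950871, 0.32096546]), np.float64(0.0010615910165925437)) 0.07922778578611174 14.8583
```

View pics/w2.png

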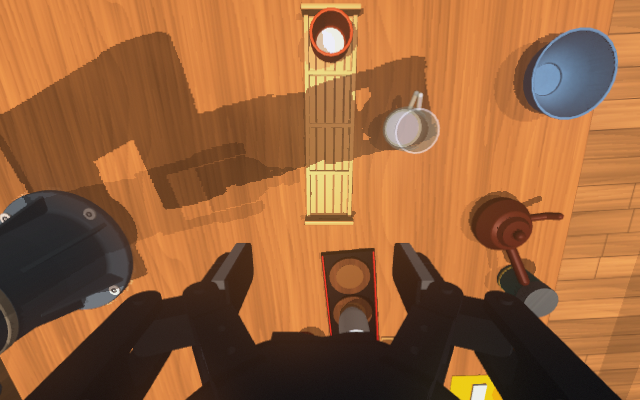

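Rust stands at (331,33) in the leftmost bay, within 1 mm of its target and at the correct rim height. The pitcher (410,130) has not moved. I'll continue with the other three cups.

Run:
```python
from job import *
for n in("white","green","blue"):
    pick(n)
    if manip.current_grip_width()<.5: print("LOST");break
    place(n)
L((.50,.06),.30,A,.3)
k=manip.get_calibration("wrist");p,d=manip.grab_frame("wrist");cv2.imwrite("pics/w3.png",p[:,:,::-1])
Q=cloud(d,k).reshape(-1,3)
p,d=manip.grab_frame("top");Q2=cloud(d,manip.get_calibration("top")).reshape(-1,3);
p,_=manip.grab_frame("scene");cv2.imwrite("pics/s3.png",p[:,:,::-1])
for n in BAY:
  b=bay(n)
  for q in(Q,Q2):
    S=q[(np.hypot(*(q[:,:2]-b).T)<.036)&(q[:,2]>.07)&(q[:,2]<.09)]
    if len(S)>9: print(n,len(S),(circ(S,.026)[0]-b).round(4),np.percentile(S[:,2],90).round(4))
print([(r["at"],r["confidence"]) for r in manip.look_for("top","pitcher_center")[:1]],manip.current_time())
```

```text
white width 0.6386682968335553
lift F [-0.05  0.6  -1.98]
held w 0.6374512138023453
touch z-nom 0.004 dF 1.0184647941400602
white t 23.6333
green width 0.6338877311282379
lift F [-0.13  0.13 -2.4 ]
held w 0.6346888578446875
touch z-nom 0.001 dF 4.922390555257096
green t 33.6583
blue width 0.6364121254520344
lift F [ 0.05  0.53 -1.77]
held w 0.6336905341755037
touch z-nom 0.001 dF 5.343850860926561
blue t 43.7583
rust 148 [-0.0006 -0.0013] 0.0802
white 558 [-0.0008 -0.0018] 0.0794
white 88 [-0.0006 -0.0011] 0.08
green 425 [-0.0007 -0.0006] 0.0791
blue 357 [-0.0006 -0.0003] 0.0792
[([0.633, 0.1999, 0.042], 0.84)] 44.6667
```

View pics/s3.png

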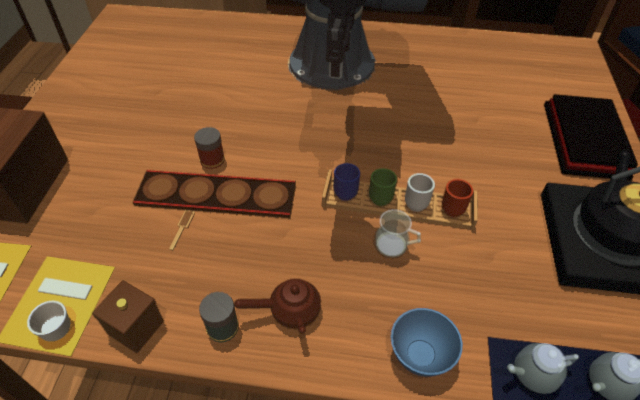

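All four cups stand in the rack: blue (347,182), green (383,187), white (420,192) and rust (457,197). From the robot's side that reads rust, white, green, blue from left to right. The pitcher (393,235) and the dark canister have not moved.

```bash
python3 -c "
from bench import manip
manip.dwell(.5);manip.sign_off()"
```

```text
the job is handed in; nothing more can be done
```

The job is handed in. The four cups are in the rack in their tray order from the robot's left: rust, white, green, blue. It took about 45 s of the 99 s allowed.

- **Position:** in the last pictures each cup is within about 2 mm of its bay centre. Rim heights read 79–80 mm above the table, where 78 mm is nominal, so the cups look upright and fully seated.
- **Pitcher:** it stands where it was. Its reading moved about 4 mm between the first and last look, which is within that detector's error, and nothing came near it.
- **One check was off:** on the white cup the force check read contact (1.0 N, at its threshold) 4 mm above nominal height, where the others showed it at 1 mm. It was probably noise, so that cup may have settled the last 2–3 mm when released. It measured seated and centred afterwards.
- **Camera disagreement:** the scene camera read about 2.5–3 mm farther out in x than the top and wrist cameras, on both cups and rack. I used the latter two, which agreed to about 1 mm.

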